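Clamp a mounted specimen with the outer ring of a coaxial control

TASK

Stand the largest of the three black specimen mounts upright on the clamp's stage plate, in front of the middle of the straight fence, between it and the open clamp finger. Then turn only the outer ribbed ring of the coaxial control clockwise until the finger has pushed the mount home against the fence and nips it firmly but gently (about 6 N at the finger: under 3 N is loose, over 12 N marks the mount), and let go so that it stays clamped. Move the finger by its ring, never directly, leave the inner fine-setting knob exactly as it is set, and do not disturb anything else.

Things in the scene. Friction and masses are not known exactly. Their poses are not given: they have to be found in the camera images.
- mount: the largest specimen mount: upright black resin disc, 40 mm diameter, 26 mm high, about 80 g (varies), small steel piece showing in its top face; origin at the centre of its underside; z up along its axis. Stands on the cork board (4 mm thick), in any of three places
- small1: bystander: smallest mount, black disc 25 mm diameter, 18 mm high, on the same board; origin at the centre of its underside
- small2: bystander: middle mount, black disc 30 mm diameter, 20 mm high, on the same board; origin at the centre of its underside
- clamp: fixed clamp: dark steel stage plate 190 x 200 mm, flat top 20 mm above the table. Origin on the table, on the control's vertical axis; plate spans x -115 to +75, y -60 to +140 mm in its frame. The mount's seat lies 88 mm from the axis towards the clamp's +y. On the axis, heights above the table: finger 24 to 33, outer ring 52 to 82, inner knob 84 to 106 mm
- ring_top (a point): centre of the outer ring's top, on the control's axis, 82 mm above the table. The ring is a grey plastic cylinder with 12 upright ribs, 54 mm diameter over the ribs (48 between), 52 to 82 mm above the table. Grip its sides from above at any yaw, fingers straddling the inner knob
- ring (a joint): angle of the outer ring with its finger (rad), 0 to 1.75, grows clockwise seen from above; at t the finger points 175 degrees minus t from the clamp's +x. Starts at 0 to 0.3, stays where left. Drag 0.2 N m, plus finger force x 88 mm lever: 0.5 N m in all at 3 N, 0.7 at 6 N, 1.25 at 12 N. The bar is stiff: force climbs from 0 to 12 N within about 0.03 rad once the mount is home; about 2 N stays after release
- finger: the clamp finger: straight steel bar fixed to the outer ring, 8 mm wide, reaching 108 mm from the control's axis, 24 to 33 mm above the table; its origin lies on the control's axis at table height and its +x points along the bar
- inner (a joint): angle of the inner fine-setting knob (rad), grows clockwise; it turns very easily (0.006 N m) and starts anywhere from -1 to 1; it must not turn by more than 0.15 rad
- inner_pointer (a point): tip of the small pointer of the inner knob, 16 mm from the axis, 92 mm above the table. The inner knob is bare aluminium, 22 mm diameter, 84 to 106 mm above the table
- fence: adjustable fence fixed on the stage plate: straight upright steel bar, 64 mm long along its y (-32 to +32), 18 mm high, 10 mm thick (its x +20 to +30 mm), with a low foot behind it out to x +42 mm. Each time it is set elsewhere along its x, within 16 mm. Its axes are parallel to the clamp's; the clamp finger pushes towards its +x
- seat (a point): origin of the fence, on the plate top 20 mm above the table: the centre of the mount's underside comes here when the mount touches the middle of the fence
- loupe: bystander: black loupe, 38 mm diameter, 42 mm high; origin at the centre of its underside
- bottle: bystander: white bottle, 56 mm diameter, 130 mm high; origin at the centre of its underside
- jar: bystander: amber jar, 60 mm diameter, 60 mm high; origin at the centre of its underside
- dish: bystander: white dish, 80 mm diameter, 16 mm high; origin at the centre of its underside
Things that resemble listed ones, but are neither listed nor needed, are in the scene too. What is shaped like the mount but red is not meant.

How it is judged:
By the outcome, as a careful person would: the job done as asked, in the order asked, and still so for the second after the job is handed in, with the robot touching nothing.
It also fails if it takes over 64 s, if anything falls off the work surface, if the arm or the gripper's body presses on something with over 40 N, if the wrist force passes 120 N, or if a joint passes its speed limit or range.

ROBOT

A 7-joint arm with a two-finger parallel gripper is mounted at the origin on the work surface. World frame = base frame: x ahead of the robot, y to its left, z up, the work surface at z = 0. Lengths are in m, angles in rad, forces in N, time in s.
With the tool pointing down it reaches from about 0.425 to 1.025 m from the base axis. Payload 3.6 kg.
Tool frame: the origin (TCP) lies where the fingers leave the gripper's body, on its centre line; the fingertips stand 73 mm ahead of it and the grasp point (between the pads) lies 54 mm ahead of it; z points along the fingers, y is the line along which they close (so a half turn about z gives the same grasp; the last joint's range is limited). The gripper opens to 85 mm and grips with 20 to 120 N. Pads are 22 mm wide; open, the fingers measure 114 mm over their backs; the gripper's body (76 mm by 85 mm) begins 54 mm behind the grasp point. The pads swing forward as they close: fully open they stand 13 mm farther back than shut.
Start: joints at [-1.415, 0.591, 0.048, 1.609, -0.033, 0.943, -0.034], TCP at [0.179, 0.703, 0.304] pointing down, gripper open.
Joint ranges: [-2.69, 2.69], [-0.47, 2.24], [-1.27, 1.36], [0.19, 2.51], [-1.53, 4.68], [0.08, 2.07], [-3.09, 3.09]. Speed limits (rad/s): [2.57, 2.57, 3.14, 3.14, 3.14, 3.14, 3.14].

INTERFACE

Orientations are given as a rotation vector (axis times angle).
In Python, from plant import env gives the robot as it stands.
- The arm moves only by the tool send_rows, never from a script. Its argument "moves" is a list of rows, each an object with "gripper": the gripper command: -1 is fully open, 1 is shut, values between are in proportion; "travel": the shift along the tool's x, y, z as a fraction of full scale, a list of three; "yaw": the turn about the tool's z as a fraction of full scale. In form: [{"gripper": gripper, "travel": [tx, ty, tz], "yaw": yaw}, ...]. A call has 1 to 20 rows; each row shifts and turns the commanded pose from where the row before left it, along the tool's axes as they then stand; what a row does not reach is not made up. Full scale, the value 1, is 0.4 m for a shift and 0.5 rad for a turn. A row lasts 1/10 s, in which the tool goes at most 50 mm and 8.59 degrees, less where a joint would pass 70% of its speed; a pose out of reach is approached as far as the arm can. A call with a number of a shift or a turn outside -1 to 1 is refused whole. A call with a gripper value outside its range is refused whole. The fingers move at their own pace and stop on an object; the grip force is fixed at half the most. Time passes only in rows, so rows that do not move let the fingers close. It gives the time, the measured TCP pose, the force, the opening and the grip force at its end, in the units of the state.
- env.get_state(): the state, without advancing time (a new reading comes with each control period).
- env.capture(name): name is "side" or "top"; returns the picture (420x560x3 uint8, red, green, blue); there is no depth.
- env.calibration(name): a dict with "camera_matrix" (3x3 intrinsics, pixels), "k1" (the pictures are not rectified: a ray, as slopes to the right and down, at radius r is drawn at 1 + k1 r^2 times it, then the intrinsics apply), "world_to_cam" (4x4, takes a point from world to camera coordinates). Camera axes: x right, y down, z forward; pixel columns grow to the right and rows downward; lengths in m; the calibration is good to about 2 mm. A picture is of the moment at which its call begins. calibration takes no time and is no camera call.
- env.job_done(): hands the job in; it is judged then, once.
Trained networks look in the newest picture that a camera, given by its name, has taken for a name from the list of things; names that differ only in an ending like _2 or _b are one class to them, and where a whole thing is asked for, a point or a joint stands for the part that bears it (a point fixed in the world has none). Each returns a list of dicts, best first, with "score" (0 to 1); they miss things now and then, are a little off and sometimes report something else, mostly with a low value. They report only what shows in the picture. A call takes as long as a camera call. They do not tell look-alikes from the thing itself.
- env.silhouettes(target, camera): "pixels" (420x560 bool, what is visible of it).
- env.place_of(target, camera): "centre" ([x, y, z] in m, in world coordinates, good to about 4 mm: a listed point, or the origin of a listed thing).
The state is a dict: "clock": time; "joint_pos": joint angles; "joint_vel": joint speeds; "tau": joint torques, N m; "ee_pos": TCP position; "tcp_rot": TCP orientation; "force": force on the tool from outside, world axes, zero at the start; "torque": the same for the moment, N m; "gripper_width": finger opening in m; "finger_force": force on a finger pad.
Only numpy, scipy, OpenCV 4.12 (cv2) and the standard library are available. Lean on these libraries where they do the work, as an engineer would, in place of code of your own. Each camera call takes 0.05 s, during which the arm holds its last target. There are 200 camera calls.

## Working session

There is one attempt and no reset: what is moved stays moved. The work goes in short steps, Python scripts to look and compute and a tool call to move; the robot and the scene stay as the last step left them, time stands still between calls to the robot, and variables do not carry over. Pictures are saved under pics/ and viewed, at most 10 in all, crops included, and the job is handed in when it is done.

Besides the shell and the picture viewer there is one more tool, called after "Call:" by a JSON object that holds its "api" and its "payload". send_rows: Moves the arm, as the interface text tells. Shift numbers are shares of 0.4 m and turn numbers shares of 0.5 rad, none past 1 either way. Its arguments: {"type":"object","properties":{"moves":{"type":"array"}},"required":["moves"]}

```bash
mkdir -p pics; ls
cat > h.py <<'E'
import numpy as np, cv2
from plant import env
def cal(n):
    c=env.calibration(n); return np.array(c["camera_matrix"]),c["k1"],np.array(c["world_to_cam"])
def proj(p,n):
    K,k,T=cal(n); q=T[:3,:3]@np.array(p)+T[:3,3]; s=q[:2]/q[2]; s=s*(1+k*(s@s)); return K[:2,:2]@s+K[:2,2]
def unproj(uv,z,n):
    K,k,T=cal(n); d=np.linalg.solve(K[:2,:2],np.array(uv,float)-K[:2,2]); s=d.copy()
    for _ in range(30): s=d/(1+k*(s@s))
    R=T[:3,:3]; o=-R.T@T[:3,3]; r=R.T@np.array([*s,1]); return o+r*(z-o[2])/r[2]
def shot(n,f):
    im=np.array(env.capture(n)); cv2.imwrite(f,im[:,:,::-1]); return im
E
python3 - <<'E'
from h import *
a=shot("top","pics/top0.png"); b=shot("side","pics/side0.png")
for c in ("top","side"):
    K,k,T=cal(c); print(c,(-T[:3,:3].T@T[:3,3]).round(3),K[0,0])
for t in ["mount","small1","small2","clamp","ring_top","inner_pointer","seat","finger","fence"]:
  for c in ("top","side"):
    print(t,c,[(np.round(d["centre"],4).tolist(),round(d["score"],2),proj(d["centre"],c).round().tolist()) for d in env.place_of(t,c)][:4])
s=env.get_state(); print(s["clock"],s["ee_pos"],s["tcp_rot"],s["gripper_width"])
E
```

```text
pics
top [ 0.297 -0.008  1.154] 523.2411369155794
side [ 0.049 -0.502  0.569] 402.1468045386502
mount top [([0.5554, -0.0394, -0.0034], 0.53, [298.0, 202.0]), ([0.5391, -0.1431, 0.003], 0.5, [344.0, 208.0])]
mount side [([0.5377, -0.1473, 0.0038], 0.71, [313.0, 259.0]), ([0.5546, -0.0396, -0.0011], 0.56, [280.0, 233.0])]
small1 top [([0.5723, 0.1825, 0.0244], 0.69, [198.0, 193.0]), ([0.6707, 0.2646, 0.0008], 0.53, [165.0, 154.0]), ([0.5591, -0.2111, 0.0043], 0.49, [374.0, 199.0]), ([0.5662, -0.2938, 0.0069], 0.4, [411.0, 195.0])]
small1 side [([0.5702, -0.2964, 0.0023], 0.63, [385.0, 289.0]), ([0.5509, -0.2142, 0.0036], 0.61, [343.0, 272.0]), ([0.5729, 0.0925, 0.0016], 0.49, [245.0, 205.0])]
small2 top [([0.5723, 0.1825, 0.0244], 0.69, [198.0, 193.0]), ([0.6707, 0.2646, 0.0008], 0.53, [165.0, 154.0]), ([0.5591, -0.2111, 0.0043], 0.49, [374.0, 199.0]), ([0.5662, -0.2938, 0.0069], 0.4, [411.0, 195.0])]
small2 side [([0.5702, -0.2964, 0.0023], 0.63, [385.0, 289.0]), ([0.5509, -0.2142, 0.0036], 0.61, [343.0, 272.0]), ([0.5729, 0.0925, 0.0016], 0.49, [245.0, 205.0])]
clamp top [([0.5689, 
[... 392 characters left out ...]
6], 0.54, [248.0, 170.0]), ([0.6913, -0.1654, -0.0032], 0.25, [362.0, 231.0])]
seat top [([0.5662, 0.1814, 0.0194], 0.74, [199.0, 196.0])]
seat side [([0.567, 0.1784, 0.0214], 0.5, [219.0, 185.0])]
finger top [([0.5687, 0.0931, 0.0009], 0.6, [239.0, 197.0]), ([0.5559, -0.215, 0.0033], 0.5, [376.0, 200.0])]
finger side [([0.5717, 0.0922, 0.0068], 0.46, [244.0, 203.0]), ([0.5699, 0.1765, 0.0232], 0.38, [221.0, 185.0])]
fence top [([0.3929, -0.072, -0.0021], 0.58, [314.0, 274.0]), ([0.5666, 0.1851, 0.0213], 0.48, [197.0, 196.0])]
fence side [([0.5676, 0.1795, 0.0186], 0.59, [219.0, 186.0])]
1.0 [0.17850411 0.70270703 0.30391594] [3.89659322e-01 3.11729887e+00 1.17358899e-04] 0.08545339339683573
```

View pics/top0.png

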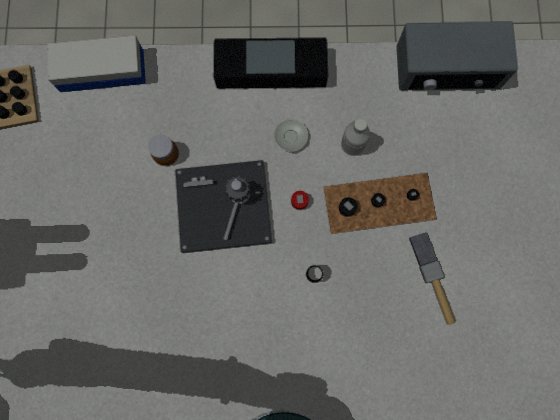

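View pics/side0.png

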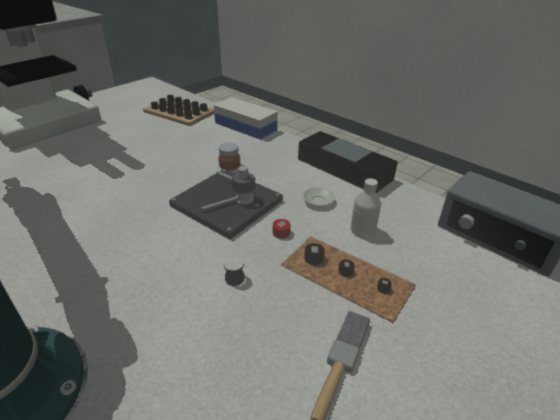

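The top view shows three black mounts on the cork board at px (348,206), (378,200) and (413,194). The red disc is at (300,200), the loupe at (314,273) and the clamp ring at (237,188). The finger points down to (227,238) and the fence is at (198,183). The one at (348,206) looks largest, so I'll confirm it in an enlarged crop and measure it.

Run:
```python
from h import *
a=cv2.imread("pics/top0.png")
c1=cv2.resize(a[170:235,322:440],None,fx=5,fy=5,interpolation=cv2.INTER_CUBIC)[:,:590]
c2=cv2.resize(a[155:255,172:277],None,fx=5,fy=5,interpolation=cv2.INTER_CUBIC)[:, :525]
cv2.imwrite("pics/c1.png",cv2.resize(np.vstack([c1]),None,fx=1.3,fy=1.3)); cv2.imwrite("pics/c2.png",c2)
env.capture("top"); env.capture("side")
for t in ["mount","small1","small2"]:
  for d in env.silhouettes(t,"top"):
    v,u=np.nonzero(d["pixels"]); m=[u.mean(),v.mean()]; print(t,np.round(m,1),len(u),round(d["score"],2),unproj(m,0.02,"top").round(4))
ds=env.silhouettes("clamp","top"); m=ds[0]["pixels"].astype(np.uint8)
g=cv2.cvtColor(a,cv2.COLOR_BGR2GRAY)
h=cv2.convexHull(np.argwhere(m)[:,::-1].astype(np.int32)); r=cv2.minAreaRect(h); print(r)
B=cv2.boxPoints(r); W=[unproj(b,0.02,"top")[:2] for b in B]; print(np.round(W,4))
for i in range(4):
  e=W[(i+1)%4]-W[i]; print(np.linalg.norm(e).round(4),np.degrees(np.arctan2(e[1],e[0])).round(2))
```

```text
mount [299.7 199.5] 260 0.83 [ 0.556  -0.0432  0.02  ]
mount [348.2 206.3] 272 0.6 [ 0.5392 -0.1504  0.02  ]
small1 [377.9 199.6] 151 0.65 [ 0.5535 -0.2169  0.02  ]
small1 [412.6 194.5] 112 0.53 [ 0.5641 -0.2946  0.02  ]
small2 [377.9 199.6] 151 0.65 [ 0.5535 -0.2169  0.02  ]
small2 [412.6 194.5] 112 0.53 [ 0.5641 -0.2946  0.02  ]
((222.42620849609375, 205.68853759765625), (86.37110900878906, 92.52753448486328), 84.80557250976562)
[[0.6351 0.2417]
 [0.6522 0.0345]
 [0.4561 0.0184]
 [0.4406 0.2186]]
0.2079 -85.29
0.1967 -175.32
0.2007 94.41
0.1958 6.77
```

View pics/c1.png

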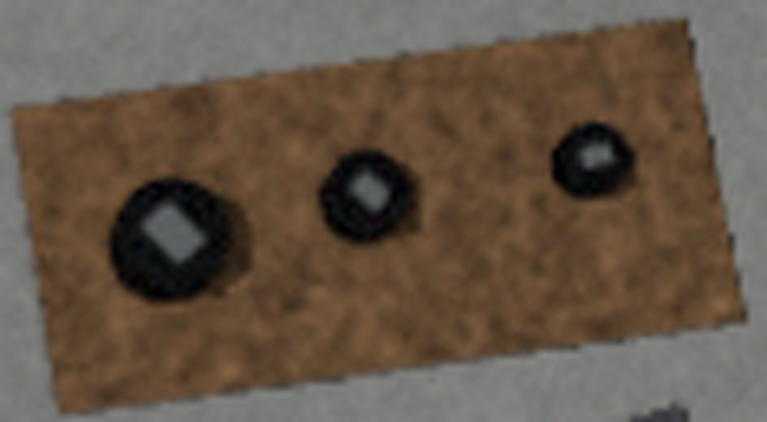

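View pics/c2.png

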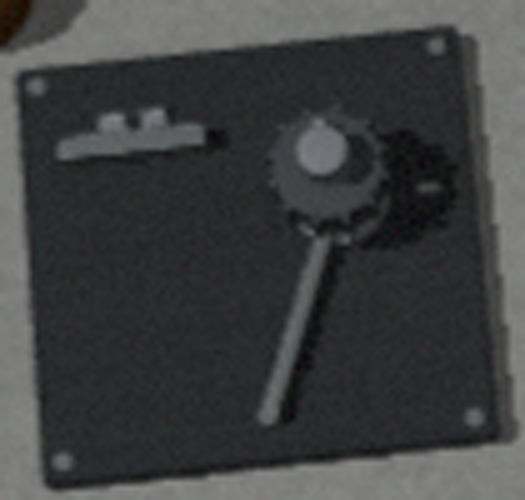

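The crop confirms that the left disc, px (348,206) in the full picture, is clearly the largest of the three. The finger, the fence and the plate's four screws also show clearly, and I'll take the clamp's yaw and the seat from them.

Run:
```python
from h import *
f=lambda p,z:unproj([p[0]/5-.4+172,p[1]/5-.4+155],z,"top")[:2]
S=np.array([f(p,.02) for p in [(36,86),(436,46),(475,417),(63,461)]]); print(S.round(4),S.mean(0).round(4))
ang=lambda e:np.degrees(np.arctan2(e[1],e[0])).round(2)
print([ang(S[0]-S[1]),ang(S[3]-S[2]),ang(S[1]-S[2]),ang(S[0]-S[3])],[np.linalg.norm(S[0]-S[1]),np.linalg.norm(S[1]-S[2])])
yaw=np.radians(np.mean([ang(S[0]-S[1])-90,ang(S[3]-S[2])-90,ang(S[1]-S[2]),ang(S[0]-S[3])])); print("yaw",np.degrees(yaw))
R=np.array([[np.cos(yaw),-np.sin(yaw)],[np.sin(yaw),np.cos(yaw)]])
ax=S.mean(0)-R@[-.02,.04]; print("axis",ax)
rt=np.mean([d for d in [[.5737,.091],[.5698,.0925],[.5689,.0905],[.5734,.0914]]],0); print("net axis",rt)
for n,p in dict(fl=(58,150),fr=(205,135),mid=(131.5,142)).items(): print(n,f(p,.038),R.T@(f(p,.038)-ax))
t=f((268,415),.033); print("tip clamp frame",R.T@(t-ax),ang(R.T@(t-ax)))
for s in ([.5662,.1814],[.567,.1784]): print("seat",R.T@(np.array(s)-ax))
for d in env.silhouettes("mount","side"):
    v,u=np.nonzero(d["pixels"]); m=[u.mean(),v.mean()]; print(np.round(m,1),unproj(m,0.017,"side").round(4))
```

```text
[[0.6234 0.2271]
 [0.6399 0.0476]
 [0.4706 0.031 ]
 [0.4538 0.2104]] [0.5469 0.129 ]
[np.float64(95.23), np.float64(95.35), np.float64(5.59), np.float64(5.61)] [np.float64(0.18024496012192293), np.float64(0.17006467766432748)]
yaw 5.444999999999999
axis [0.57063899 0.09111399]
net axis [0.57145 0.09135]
fl [0.5889523 0.2128968] [0.02978667 0.11949554]
fr [0.59493682 0.14852195] [0.02963565 0.05484329]
mid [0.59217015 0.18075138] [0.02993972 0.08718983]
tip clamp frame [-0.09668555  0.03828912] 158.4
seat [0.0041483  0.09029983]
seat [0.00466002 0.08723746]
[314.3 253.8] [ 0.5404 -0.1483  0.017 ]
[281.7 228.4] [ 0.5545 -0.0456  0.017 ]
```

Call:
{"api": "send_rows", "payload": {"moves": [{"gripper": -0.3,"travel": [0,0,0],"yaw": -0.23},{"gripper": -0.3,"travel": [0,0,0],"yaw": -0.23},{"gripper": -0.3,"travel": [0,0,0],"yaw": -0.226},{"gripper": -0.3,"travel": [-0.041,-0.11,0],"yaw": 0},{"gripper": -0.3,"travel": [-0.041,-0.11,0],"yaw": 0},{"gripper": -0.3,"travel": [-0.041,-0.11,0],"yaw": 0},{"gripper": -0.3,"travel": [-0.041,-0.11,0],"yaw": 0},{"gripper": -0.3,"travel": [-0.041,-0.11,0],"yaw": 0},{"gripper": -0.3,"travel": [-0.041,-0.11,0],"yaw": 0},{"gripper": -0.3,"travel": [-0.041,-0.11,0],"yaw": 0},{"gripper": -0.3,"travel": [-0.041,-0.11,0],"yaw": 0},{"gripper": -0.3,"travel": [-0.041,-0.11,0],"yaw": 0},{"gripper": -0.3,"travel": [-0.041,-0.11,0],"yaw": 0},{"gripper": -0.3,"travel": [-0.041,-0.11,0],"yaw": 0},{"gripper": -0.3,"travel": [-0.041,-0.11,0],"yaw": 0},{"gripper": -0.3,"travel": [-0.041,-0.11,0],"yaw": 0},{"gripper": -0.3,"travel": [-0.041,-0.11,0],"yaw": 0},{"gripper": -0.3,"travel": [-0.041,-0.11,0],"yaw": 0},{"gripper": -0.3,"travel": [-0.041,-0.11,0],"yaw": 0},{"gripper": -0.3,"travel": [-0.041,-0.11,0],"yaw": 0}]}}

```text
clock: 3.35
ee_pos: [0.5272, -0.0176, 0.3043]
tcp_rot: [-0.148, 3.137, 0.0]
force: [1.1, 0.9, 0.4]
gripper_width: 0.0556
finger_force: 0.0
```

```bash
cat >> h.py <<'E'
from scipy.spatial.transform import Rotation as Ro
def to(x,y,z,deg=None):
    s=env.get_state(); R=Ro.from_rotvec(s["tcp_rot"]).as_matrix(); yd=np.degrees(np.arctan2(R[1,1],R[0,1]))
    d=R.T@(np.array([x,y,z])-s["ee_pos"])
    print("t",round(s["clock"],2),"ee",s["ee_pos"].round(4),"ydeg",round(yd,2),"zax",R[:,2].round(3),"w",round(s["gripper_width"],4),"ff",np.round(s["finger_force"],1),"F",np.round(s["force"],1),"M",np.round(s["torque"],2))
    print("q",np.round(s["joint_pos"],2)); print("tool d m",d.round(4),"units",(d/.4).round(4), "" if deg is None else ("yaw units",np.round(-np.radians(deg-yd)/.5,3)))
E
python3 -c "
from h import *
to(.540,-.149,.2,95.45)"
```

```text
t 3.35 ee [ 0.5272 -0.0176  0.3043] ydeg 95.4 zax [ 0.001  0.    -1.   ] w 0.0556 ff 0.0 F [1.1 0.9 0.4] M [ 0.04 -0.02  0.03]
q [-0.14  0.35  0.12  2.06 -0.06  0.74  1.67]
tool d m [-0.0002 -0.1321  0.1043] units [-0.0006 -0.3302  0.2607] ('yaw units', np.float64(-0.002))
```

Call:
{"api": "send_rows", "payload": {"moves": [{"gripper": -0.3,"travel": [0,-0.11,0],"yaw": 0},{"gripper": -0.3,"travel": [0,-0.11,0.04],"yaw": 0},{"gripper": -0.3,"travel": [0,-0.11,0.06],"yaw": 0},{"gripper": -0.3,"travel": [0,0,0.11],"yaw": 0},{"gripper": -0.3,"travel": [0,0,0.11],"yaw": 0},{"gripper": -0.3,"travel": [0,0,0.08],"yaw": 0},{"gripper": -0.3,"travel": [0,0,0],"yaw": 0}]}}

```text
clock: 4.05
ee_pos: [0.5364, -0.1466, 0.1403]
tcp_rot: [0.147, -3.13, -0.004]
force: [-1.2, -0.2, -0.4]
gripper_width: 0.0559
finger_force: 0.0
```

```bash
python3 -c "
from h import *
to(.540,-.149,.082,95.45)
shot('side','pics/s1.png'); shot('top','pics/t1.png')
a=cv2.imread('pics/s1.png')[150:310,230:430]; cv2.imwrite('pics/s1c.png',cv2.resize(a,None,fx=3.6,fy=3.6,interpolation=cv2.INTER_CUBIC))"
```

```text
t 4.05 ee [ 0.5364 -0.1466  0.1403] ydeg 95.39 zax [-0.008  0.002 -1.   ] w 0.0559 ff 0.0 F [-1.2 -0.2 -0.4] M [ 0.02  0.03 -0.04]
q [ 0.12  0.63  0.09  2.1  -0.12  0.43  1.97]
tool d m [-0.0038 -0.0029  0.0582] units [-0.0095 -0.0073  0.1456] ('yaw units', np.float64(-0.002))
```

View pics/s1c.png

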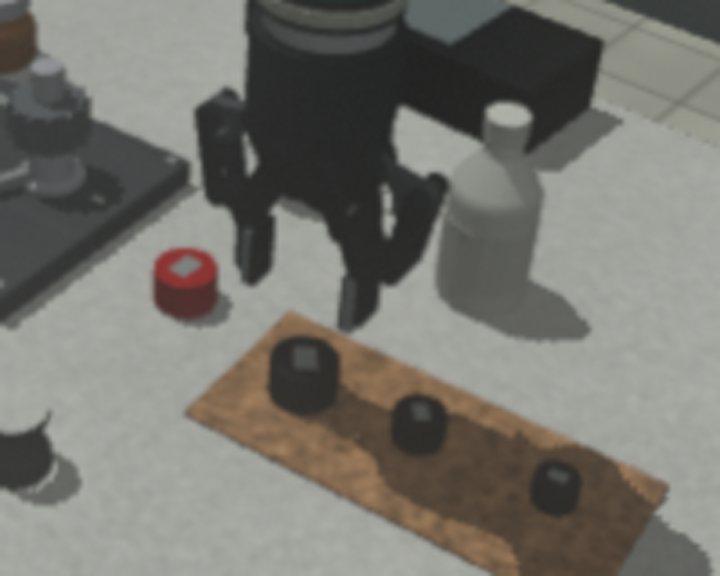

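The open fingers hang straight over the large mount at crop px (303,375). Nothing is in the way, so I'll go down and grip.

Call:
{"api": "send_rows", "payload": {"moves": [{"gripper": -0.3,"travel": [-0.009,-0.007,0.05],"yaw": 0},{"gripper": -0.3,"travel": [0,0,0.05],"yaw": 0},{"gripper": -0.3,"travel": [0,0,0.045],"yaw": 0},{"gripper": -0.3,"travel": [0,0,0],"yaw": 0},{"gripper": -0.3,"travel": [0,0,0],"yaw": 0}]}}

```text
clock: 4.65
ee_pos: [0.544, -0.1497, 0.0878]
tcp_rot: [-0.148, 3.135, -0.001]
force: [0.4, -0.6, 0.9]
gripper_width: 0.0556
finger_force: 0.0
```

```bash
python3 -c "
from h import *
to(.540,-.149,.082,95.45)"
```

```text
t 4.65 ee [ 0.544  -0.1497  0.0878] ydeg 95.41 zax [ 0.003 -0.001 -1.   ] w 0.0556 ff 0.0 F [ 0.4 -0.6  0.9] M [ 0.01  0.   -0.05]
q [ 0.14  0.72  0.07  2.09 -0.13  0.33  1.98]
tool d m [0.0039 0.0011 0.0058] units [0.0097 0.0028 0.0145] ('yaw units', np.float64(-0.001))
```

Call:
{"api": "send_rows", "payload": {"moves": [{"gripper": -0.3,"travel": [0.009,0.003,0.012],"yaw": 0},{"gripper": -0.3,"travel": [0,0,0],"yaw": 0},{"gripper": 0.4,"travel": [0,0,0],"yaw": 0},{"gripper": 0.4,"travel": [0,0,0],"yaw": 0},{"gripper": 0.4,"travel": [0,0,0],"yaw": 0},{"gripper": 0.4,"travel": [0,0,0],"yaw": 0}]}}

```text
clock: 5.25
ee_pos: [0.5392, -0.1487, 0.0821]
tcp_rot: [-0.148, 3.137, -0.0]
force: [-1.7, 0.1, 5.6]
gripper_width: 0.0379
finger_force: 59.6
```

```bash
python3 -c "
from h import *
to(.540,-.149,.082,95.45)"
```

```text
t 5.25 ee [ 0.5392 -0.1487  0.0821] ydeg 95.4 zax [ 0.001  0.    -1.   ] w 0.0379 ff 59.6 F [-1.7  0.1  5.6] M [ 0.04  0.28 -0.02]
q [ 0.14  0.73  0.06  2.1  -0.14  0.31  1.98]
tool d m [-0.0008 -0.0004  0.0001] units [-0.0019 -0.001   0.0003] ('yaw units', np.float64(-0.002))
```

Call:
{"api": "send_rows", "payload": {"moves": [{"gripper": 0.4,"travel": [0,0,-0.03],"yaw": 0},{"gripper": 0.4,"travel": [0,0,-0.08],"yaw": 0},{"gripper": 0.4,"travel": [0,0,-0.12],"yaw": 0},{"gripper": 0.4,"travel": [0,0,-0.12],"yaw": 0},{"gripper": 0.4,"travel": [-0.01,0.04,0],"yaw": 0},{"gripper": 0.4,"travel": [-0.018,0.1,0],"yaw": 0},{"gripper": 0.4,"travel": [-0.018,0.1,0],"yaw": 0},{"gripper": 0.4,"travel": [-0.018,0.11,0],"yaw": 0},{"gripper": 0.4,"travel": [-0.018,0.11,0],"yaw": 0},{"gripper": 0.4,"travel": [-0.018,0.11,0],"yaw": 0},{"gripper": 0.4,"travel": [-0.018,0.11,0],"yaw": 0},{"gripper": 0.4,"travel": [-0.018,0.1,0],"yaw": 0},{"gripper": 0.4,"travel": [-0.005,0.028,0],"yaw": 0},{"gripper": 0.4,"travel": [0,0,0],"yaw": 0},{"gripper": 0.4,"travel": [0,0,0],"yaw": 0}]}}

```text
clock: 6.75
ee_pos: [0.5645, 0.1766, 0.2214]
tcp_rot: [0.146, -3.138, 0.002]
force: [-0.2, -0.4, -1.4]
gripper_width: 0.0378
finger_force: 60.5
```

```bash
python3 -c "
from h import *
to(.5645,.1785,.098,95.45)
im=shot('side','pics/s2.png')
for d in env.silhouettes('mount','side'):
    v,u=np.nonzero(d['pixels']); m=[u.mean(),v.mean()]; print(np.round(m,1),len(u),round(d['score'],2),[u.min(),u.max(),v.min(),v.max()])
print([(np.round(d['centre'],4),round(d['score'],2)) for d in env.place_of('mount','side')])
s=env.get_state()['ee_pos']; print(proj(s+[0,0,-.065],'side'))
a=im[60:260,130:330,::-1]; cv2.imwrite('pics/s2c.png',cv2.resize(a,None,fx=3,fy=3,interpolation=cv2.INTER_CUBIC))"
```

```text
t 6.75 ee [0.5645 0.1766 0.2214] ydeg 95.33 zax [-0.    -0.002 -1.   ] w 0.0378 ff 60.5 F [-0.2 -0.4 -1.4] M [-0.06 -0.02 -0.  ]
q [-0.49  0.54  0.15  1.98 -0.13  0.63  1.41]
tool d m [-0.0003  0.0021  0.1234] units [-0.0007  0.0052  0.3084] ('yaw units', np.float64(-0.004))
[211.9 136.8] 162 0.65 [np.int64(206), np.int64(218), np.int64(129), np.int64(145)]
[281.4 228.3] 293 0.61 [np.int64(273), np.int64(290), np.int64(219), np.int64(237)]
[224.1 177.2] 116 0.23 [np.int64(217), np.int64(231), np.int64(172), np.int64(183)]
[(array([ 0.5533, -0.0406, -0.0016]), 0.79), (array([0.5662, 0.1785, 0.141 ]), 0.54)]
[215.11223819 136.94188476]
```

View pics/s2c.png

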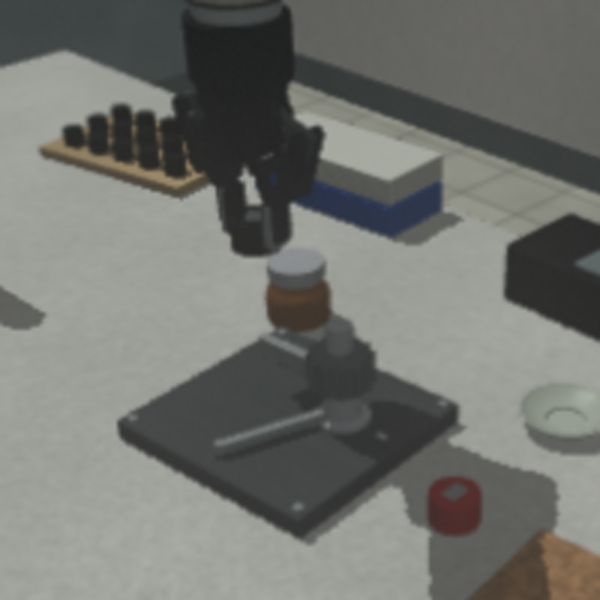

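The mount is held upright at crop px (262,230), above the plate and in front of the fence. I'll lower it now.

Call:
{"api": "send_rows", "payload": {"moves": [{"gripper": 0.4,"travel": [0,0.005,0.06],"yaw": 0},{"gripper": 0.4,"travel": [0,0,0.08],"yaw": 0},{"gripper": 0.4,"travel": [0,0,0.08],"yaw": 0},{"gripper": 0.4,"travel": [0,0,0.06],"yaw": 0},{"gripper": 0.4,"travel": [0,0,0],"yaw": 0},{"gripper": 0.4,"travel": [0,0,0],"yaw": 0}]}}

```text
clock: 7.5
ee_pos: [0.5648, 0.179, 0.1093]
tcp_rot: [0.145, -3.138, 0.001]
force: [0.2, 0.5, -1.1]
gripper_width: 0.0379
finger_force: 60.5
```

```bash
python3 -c "
from h import *
to(.5645,.1785,.098,95.45)"
```

```text
t 7.5 ee [0.5648 0.179  0.1093] ydeg 95.28 zax [-0.    -0.001 -1.   ] w 0.0379 ff 60.5 F [ 0.2  0.5 -1.1] M [-0.02 -0.03 -0.02]
q [-0.46  0.71  0.1   2.03 -0.16  0.42  1.43]
tool d m [ 0.0003 -0.0004  0.0113] units [ 0.0009 -0.0011  0.0283] ('yaw units', np.float64(-0.006))
```

Call:
{"api": "send_rows", "payload": {"moves": [{"gripper": 0.4,"travel": [0,0,0.014],"yaw": 0},{"gripper": 0.4,"travel": [0,0,0.009],"yaw": 0},{"gripper": 0.4,"travel": [0,0,0.004],"yaw": 0},{"gripper": 0.4,"travel": [0,0,0],"yaw": 0},{"gripper": 0.4,"travel": [0,0,0],"yaw": 0}]}}

```text
clock: 8.0
ee_pos: [0.5647, 0.1805, 0.0987]
tcp_rot: [-0.148, 3.138, 0.0]
force: [0.3, 0.2, -1.1]
gripper_width: 0.0379
finger_force: 60.5
```

```bash
python3 -c "
from h import *
to(.5645,.1785,.098,95.45)
im=shot('side','pics/s3.png')"
```

```text
t 8.0 ee [0.5647 0.1805 0.0987] ydeg 95.4 zax [ 0.001  0.    -1.   ] w 0.0379 ff 60.5 F [ 0.3  0.2 -1.1] M [0.01 0.04 0.02]
q [-0.45  0.72  0.1   2.03 -0.16  0.4   1.44]
tool d m [ 0.0004 -0.002   0.0007] units [ 0.001  -0.005   0.0017] ('yaw units', np.float64(-0.002))
```

Call:
{"api": "send_rows", "payload": {"moves": [{"gripper": 0.4,"travel": [0,-0.005,0.002],"yaw": 0},{"gripper": 0.4,"travel": [0,0,0.002],"yaw": 0},{"gripper": 0.4,"travel": [0,0,0],"yaw": 0},{"gripper": 0.4,"travel": [0,0,0],"yaw": 0}]}}

```text
clock: 8.45
ee_pos: [0.5649, 0.1796, 0.0981]
tcp_rot: [-0.149, 3.137, 0.003]
force: [-2.5, 1.4, 8.5]
gripper_width: 0.0379
finger_force: 61.6
```

Call:
{"api": "send_rows", "payload": {"moves": [{"gripper": -0.3,"travel": [0,0,0],"yaw": 0},{"gripper": -0.3,"travel": [0,0,0],"yaw": 0},{"gripper": -0.3,"travel": [0,0,0],"yaw": 0},{"gripper": -0.3,"travel": [0,0,0],"yaw": 0},{"gripper": -0.3,"travel": [0,0,-0.05],"yaw": 0},{"gripper": -0.3,"travel": [0,0,-0.1],"yaw": 0},{"gripper": -0.3,"travel": [0,0,-0.12],"yaw": 0},{"gripper": -0.3,"travel": [0,0,-0.12],"yaw": 0},{"gripper": -1,"travel": [0,0.1,-0.1],"yaw": 0},{"gripper": -1,"travel": [0,0.12,0],"yaw": 0},{"gripper": -1,"travel": [0,0.12,0],"yaw": 0},{"gripper": -1,"travel": [0,0.12,0],"yaw": 0},{"gripper": -1,"travel": [0,0.12,0],"yaw": 0}]}}

```text
clock: 9.75
ee_pos: [0.5429, 0.4062, 0.2881]
tcp_rot: [0.147, -3.138, 0.0]
force: [1.4, 0.1, -0.1]
gripper_width: 0.0853
finger_force: 0.0
```

```bash
python3 -c "
from h import *
to(.571,.0913,.25,95.45)
im=shot('top','pics/t2.png')
for d in env.silhouettes('mount','top'):
    v,u=np.nonzero(d['pixels']); m=[u.mean(),v.mean()]; w=unproj(m,.037,'top'); y=np.radians(5.445); R=np.array([[np.cos(y),-np.sin(y)],[np.sin(y),np.cos(y)]]); print(np.round(m,1),len(u),round(d['score'],2),w.round(4),R.T@(w[:2]-[.5707,.0912]))
a=im[155:255,172:277,::-1]; cv2.imwrite('pics/t2c.png',cv2.resize(a,None,fx=5,fy=5,interpolation=cv2.INTER_CUBIC))"
```

```text
t 9.75 ee [0.5429 0.4062 0.2881] ydeg 95.38 zax [-0. -0. -1.] w 0.0853 ff 0.0 F [ 1.4  0.1 -0.1] M [-0.02 -0.05 -0.04]
q [-0.82  0.55  0.16  1.74 -0.11  0.86  1.06]
tool d m [ 0.0015 -0.3162  0.0382] units [ 0.0038 -0.7904  0.0955] ('yaw units', np.float64(-0.003))
[199.2 195.6] 294 0.55 [0.5638 0.1775 0.037 ] [0.00131227 0.08653712]
[300.2 200.1] 303 0.52 [ 0.5508 -0.0436  0.037 ] [-0.03257138 -0.1322754 ]
[162.7 150.6] 679 0.33 [0.6681 0.2607 0.037 ] [0.11306024 0.15949379]
```

View pics/t2c.png

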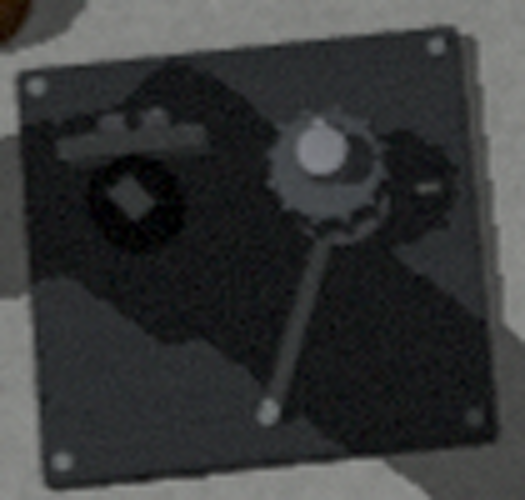

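The mount now stands on the plate at crop px (137,203), in front of the middle of the fence with a gap of about 3 mm. Next I'll move over the ring.

Call:
{"api": "send_rows", "payload": {"moves": [{"gripper": -1,"travel": [0.004,-0.07,0],"yaw": 0},{"gripper": -1,"travel": [0,-0.12,0],"yaw": 0},{"gripper": -1,"travel": [0,-0.12,0],"yaw": 0},{"gripper": -1,"travel": [0,-0.12,0.02],"yaw": 0},{"gripper": -1,"travel": [0,-0.12,0.02],"yaw": 0},{"gripper": -1,"travel": [0,-0.12,0.02],"yaw": 0},{"gripper": -1,"travel": [0,-0.11,0.04],"yaw": 0},{"gripper": -1,"travel": [0,-0.01,0.04],"yaw": 0},{"gripper": -1,"travel": [0,0,0.03],"yaw": 0},{"gripper": -1,"travel": [0,0,0],"yaw": 0},{"gripper": -1,"travel": [0,0,0],"yaw": 0}]}}

```text
clock: 10.95
ee_pos: [0.5714, 0.0918, 0.22]
tcp_rot: [0.152, -3.138, -0.001]
force: [0.1, 0.5, 0.6]
gripper_width: 0.0852
finger_force: 0.0
```

```bash
python3 -c "
from h import *
to(.571,.0913,.117,95.45)"
```

```text
t 10.95 ee [0.5714 0.0918 0.22  ] ydeg 95.56 zax [-0.     0.001 -1.   ] w 0.0852 ff 0.0 F [0.1 0.5 0.6] M [ 0.   -0.04 -0.02]
q [-0.35  0.52  0.15  2.01 -0.13  0.61  1.56]
tool d m [ 0.0004 -0.0006  0.103 ] units [ 0.0011 -0.0014  0.2574] ('yaw units', np.float64(0.004))
```

Call:
{"api": "send_rows", "payload": {"moves": [{"gripper": -1,"travel": [0.001,-0.001,0.06],"yaw": 0},{"gripper": -1,"travel": [0,0,0.07],"yaw": 0},{"gripper": -1,"travel": [0,0,0.07],"yaw": 0},{"gripper": -1,"travel": [0,0,0.05],"yaw": 0},{"gripper": -1,"travel": [0,0,0],"yaw": 0},{"gripper": -1,"travel": [0,0,0],"yaw": 0}]}}

```text
clock: 11.55
ee_pos: [0.5716, 0.0909, 0.1207]
tcp_rot: [-0.151, 3.137, 0.001]
force: [0.9, 0.7, 0.8]
gripper_width: 0.0857
finger_force: 0.0
```

```bash
python3 -c "
from h import *
to(.571,.0913,.117,95.45)"
```

```text
t 11.55 ee [0.5716 0.0909 0.1207] ydeg 95.51 zax [ 0.001  0.001 -1.   ] w 0.0857 ff 0.0 F [0.9 0.7 0.8] M [ 0.03 -0.02  0.  ]
q [-0.31  0.68  0.11  2.06 -0.17  0.41  1.59]
tool d m [0.0006 0.0005 0.0037] units [0.0014 0.0012 0.0093] ('yaw units', np.float64(0.002))
```

Now close on the ring.

Call:
{"api": "send_rows", "payload": {"moves": [{"gripper": -0.4,"travel": [0.001,0.001,0.008],"yaw": 0},{"gripper": -0.1,"travel": [0,0,0],"yaw": 0},{"gripper": 0,"travel": [0,0,0],"yaw": 0},{"gripper": 0,"travel": [0,0,0],"yaw": 0},{"gripper": 0,"travel": [0,0,0],"yaw": 0}]}}

```text
clock: 12.05
ee_pos: [0.5712, 0.0916, 0.1185]
tcp_rot: [-0.149, 3.136, 0.004]
force: [-1.8, 3.4, 5.1]
gripper_width: 0.0513
finger_force: 61.4
```

```bash
python3 -c "
from h import *
to(.571,.0913,.117,95.45)"
```

```text
t 12.05 ee [0.5712 0.0916 0.1185] ydeg 95.42 zax [ 0.002  0.002 -1.   ] w 0.0513 ff 61.4 F [-1.8  3.4  5.1] M [ 0.5   0.23 -0.18]
q [-0.31  0.68  0.1   2.06 -0.17  0.41  1.59]
tool d m [ 0.0002 -0.0003  0.0015] units [ 0.0005 -0.0007  0.0037] ('yaw units', np.float64(-0.001))
```

Call:
{"api": "send_rows", "payload": {"moves": [{"gripper": 0,"travel": [0,0,0],"yaw": 0.06},{"gripper": 0,"travel": [0,0,0],"yaw": 0.1},{"gripper": 0,"travel": [0,0,0],"yaw": 0.1},{"gripper": 0,"travel": [0,0,0],"yaw": 0.1}]}}

```text
clock: 12.45
ee_pos: [0.5712, 0.0915, 0.1185]
tcp_rot: [0.134, 3.137, 0.003]
force: [-1.8, 2.4, 5.1]
gripper_width: 0.0511
finger_force: 61.3
```

```bash
python3 -c "
from h import *
to(.571,.0913,.117,95.45)
env.capture('side');env.capture('top')
for c in ('side','top'): print([(np.round(d['centre'],4),round(d['score'],2)) for d in env.place_of('inner_pointer',c)])
to(.571,.0913,.117,95.45)"
```

```text
t 12.45 ee [0.5712 0.0915 0.1185] ydeg 85.11 zax [ 0.002  0.002 -1.   ] w 0.0511 ff 61.3 F [-1.8  2.4  5.1] M [0.46 0.29 0.21]
q [-0.34  0.68  0.15  2.06 -0.24  0.41  1.48]
tool d m [ 0.0002 -0.0002  0.0015] units [ 0.0005 -0.0005  0.0037] ('yaw units', np.float64(-0.361))
[(array([0.5876, 0.0925, 0.0876]), 0.5)]
[]
t 12.65 ee [0.5712 0.0915 0.1185] ydeg 85.08 zax [ 0.002  0.002 -1.   ] w 0.0505 ff 61.5 F [-1.3  3.4  5.5] M [ 0.4   0.32 -0.14]
q [-0.34  0.68  0.15  2.06 -0.24  0.41  1.48]
tool d m [ 0.0002 -0.0002  0.0015] units [ 0.0004 -0.0005  0.0037] ('yaw units', np.float64(-0.362))
```

Turning gives about 0.21 N m, which is the drag alone, and the inner pointer hasn't moved. I'll continue.

Call:
{"api": "send_rows", "payload": {"moves": [{"gripper": 0,"travel": [0,0,0],"yaw": 0.1},{"gripper": 0,"travel": [0,0,0],"yaw": 0.1},{"gripper": 0,"travel": [0,0,0],"yaw": 0.1},{"gripper": 0,"travel": [0,0,0],"yaw": 0.1},{"gripper": 0,"travel": [0,0,0],"yaw": 0.1},{"gripper": 0,"travel": [0,0,0],"yaw": 0.1},{"gripper": 0,"travel": [0,0,0],"yaw": 0.1},{"gripper": 0,"travel": [0,0,0],"yaw": 0.1},{"gripper": 0,"travel": [0,0,0],"yaw": 0.1},{"gripper": 0,"travel": [0,0,0],"yaw": 0.1},{"gripper": 0,"travel": [0,0,0],"yaw": 0.1}]}}

```text
clock: 13.75
ee_pos: [0.5711, 0.0911, 0.1185]
tcp_rot: [0.981, 2.984, 0.004]
force: [-1.4, 2.1, 6.1]
gripper_width: 0.0507
finger_force: 61.4
```

```bash
python3 -c "
from h import *
to(.571,.0913,.117,95.45)
im=shot('side','pics/s4.png')
a=im[140:240,160:290,::-1]; cv2.imwrite('pics/s4c.png',cv2.resize(a,None,fx=5,fy=5,interpolation=cv2.INTER_CUBIC))"
```

```text
t 13.75 ee [0.5711 0.0911 0.1185] ydeg 53.59 zax [ 0.001  0.002 -1.   ] w 0.0507 ff 61.4 F [-1.4  2.1  6.1] M [0.2  0.29 0.23]
q [-0.43  0.7   0.28  2.06 -0.44  0.43  1.12]
tool d m [0.0002 0.0001 0.0015] units [0.0004 0.0002 0.0037] ('yaw units', np.float64(-1.461))
```

View pics/s4c.png

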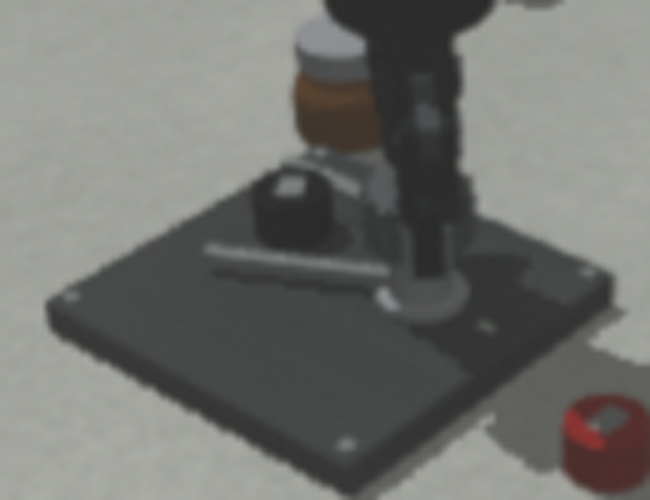

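The finger has swept to just short of the mount: the bar runs from px (205,250) to (390,272) and the mount is at (292,208). I'll slow down from here.

Call:
{"api": "send_rows", "payload": {"moves": [{"gripper": 0,"travel": [0,0,0],"yaw": 0.07},{"gripper": 0,"travel": [0,0,0],"yaw": 0.07},{"gripper": 0,"travel": [0,0,0],"yaw": 0.06},{"gripper": 0,"travel": [0,0,0],"yaw": 0.04},{"gripper": 0,"travel": [0,0,0],"yaw": 0.02}]}}

```text
clock: 14.3
ee_pos: [0.571, 0.0911, 0.1185]
tcp_rot: [1.171, 2.915, 0.004]
force: [-1.4, 1.6, 6.3]
gripper_width: 0.051
finger_force: 61.5
```

```bash
python3 -c "
from h import *
to(.571,.0913,.117,95.45)"
```

```text
t 14.3 ee [0.571  0.0911 0.1185] ydeg 46.22 zax [ 0.001  0.002 -1.   ] w 0.051 ff 61.5 F [-1.4  1.6  6.3] M [0.25 0.25 0.2 ]
q [-0.46  0.7   0.31  2.06 -0.49  0.44  1.04]
tool d m [0.0002 0.0001 0.0015] units [0.0004 0.0003 0.0037] ('yaw units', np.float64(-1.718))
```

Call:
{"api": "send_rows", "payload": {"moves": [{"gripper": 0,"travel": [0,0,0],"yaw": 0.02},{"gripper": 0,"travel": [0,0,0],"yaw": 0.02}]}}

```text
clock: 14.5
ee_pos: [0.571, 0.0911, 0.1185]
tcp_rot: [1.2, 2.903, 0.004]
force: [-1.6, 1.7, 7.3]
gripper_width: 0.051
finger_force: 61.5
```

```bash
cat > m.py <<'E'
from h import *
s=env.get_state(); R=Ro.from_rotvec(s["tcp_rot"]).as_matrix(); print("turned",round(np.radians(95.42)-np.arctan2(R[1,1],R[0,1]),4),"Mz",np.round(s["torque"][2],3),"F",np.round(s["force"],1),"t",s["clock"])
E
python3 m.py
```

```text
turned 0.8786 Mz 0.242 F [-1.6  1.7  7.3] t 14.5
```

Call:
{"api": "send_rows", "payload": {"moves": [{"gripper": 0,"travel": [0,0,0],"yaw": 0.02}]}}

```text
clock: 14.6
ee_pos: [0.571, 0.0911, 0.1185]
tcp_rot: [1.215, 2.897, 0.004]
force: [-1.7, 1.1, 7.0]
gripper_width: 0.0508
finger_force: 61.5
```

```bash
python3 m.py
```

```text
turned 0.8885 Mz 0.197 F [-1.7  1.1  7. ] t 14.6
```

Call:
{"api": "send_rows", "payload": {"moves": [{"gripper": 0,"travel": [0,0,0],"yaw": 0.02}]}}

```text
clock: 14.7
ee_pos: [0.571, 0.0911, 0.1185]
tcp_rot: [1.229, 2.891, 0.004]
force: [-1.7, 0.8, 7.1]
gripper_width: 0.0509
finger_force: 61.5
```

```bash
python3 m.py
```

```text
turned 0.8985 Mz 0.187 F [-1.7  0.8  7.1] t 14.7
```

Call:
{"api": "send_rows", "payload": {"moves": [{"gripper": 0,"travel": [0,0,0],"yaw": 0.02}]}}

```text
clock: 14.8
ee_pos: [0.571, 0.0911, 0.1185]
tcp_rot: [1.243, 2.885, 0.004]
force: [-1.5, 1.8, 6.8]
gripper_width: 0.051
finger_force: 61.5
```

```bash
python3 m.py
```

```text
turned 0.9085 Mz 0.231 F [-1.5  1.8  6.8] t 14.8
```

Call:
{"api": "send_rows", "payload": {"moves": [{"gripper": 0,"travel": [0,0,0],"yaw": 0.02}]}}

```text
clock: 14.9
ee_pos: [0.571, 0.0911, 0.1185]
tcp_rot: [-1.258, -2.879, -0.004]
force: [-2.2, 0.4, 6.3]
gripper_width: 0.0508
finger_force: 61.5
```

```bash
python3 m.py
```

```text
turned 0.9185 Mz 0.174 F [-2.2  0.4  6.3] t 14.9
```

Call:
{"api": "send_rows", "payload": {"moves": [{"gripper": 0,"travel": [0,0,0],"yaw": 0.016}]}}

```text
clock: 15.0
ee_pos: [0.571, 0.0911, 0.1185]
tcp_rot: [1.269, 2.874, 0.004]
force: [-1.6, 1.7, 6.9]
gripper_width: 0.0509
finger_force: 61.5
```

```bash
python3 m.py
```

```text
turned 0.9265 Mz 0.233 F [-1.6  1.7  6.9] t 15.0
```

Call:
{"api": "send_rows", "payload": {"moves": [{"gripper": 0,"travel": [0,0,0],"yaw": 0.012}]}}

```text
clock: 15.1
ee_pos: [0.571, 0.0911, 0.1185]
tcp_rot: [1.278, 2.87, 0.004]
force: [-1.8, 1.3, 6.4]
gripper_width: 0.0509
finger_force: 61.6
```

```bash
python3 m.py
```

```text
turned 0.9324 Mz 0.198 F [-1.8  1.3  6.4] t 15.1
```

Call:
{"api": "send_rows", "payload": {"moves": [{"gripper": 0,"travel": [0,0,0],"yaw": 0.012}]}}

```text
clock: 15.2
ee_pos: [0.571, 0.0911, 0.1185]
tcp_rot: [-1.286, -2.866, -0.004]
force: [-2.2, 1.3, 6.5]
gripper_width: 0.0509
finger_force: 61.6
```

```bash
python3 m.py
```

```text
turned 0.9384 Mz 0.181 F [-2.2  1.3  6.5] t 15.2
```

Call:
{"api": "send_rows", "payload": {"moves": [{"gripper": 0,"travel": [0,0,0],"yaw": 0.012}]}}

```text
clock: 15.3
ee_pos: [0.571, 0.0911, 0.1185]
tcp_rot: [-1.295, -2.862, -0.004]
force: [-1.9, 1.9, 6.5]
gripper_width: 0.0503
finger_force: 61.6
```

```bash
python3 m.py
```

```text
turned 0.9443 Mz 0.178 F [-1.9  1.9  6.5] t 15.3
```

Call:
{"api": "send_rows", "payload": {"moves": [{"gripper": 0,"travel": [0,0,0],"yaw": 0.012}]}}

```text
clock: 15.4
ee_pos: [0.571, 0.0911, 0.1185]
tcp_rot: [1.304, 2.858, 0.004]
force: [-1.8, 1.4, 7.3]
gripper_width: 0.0509
finger_force: 61.6
```

```bash
python3 m.py
```

```text
turned 0.9505 Mz 0.23 F [-1.8  1.4  7.3] t 15.4
```

Call:
{"api": "send_rows", "payload": {"moves": [{"gripper": 0,"travel": [0,0,0],"yaw": 0.012}]}}

```text
clock: 15.5
ee_pos: [0.571, 0.0911, 0.1185]
tcp_rot: [-1.312, -2.854, -0.004]
force: [-1.8, 2.6, 6.0]
gripper_width: 0.0512
finger_force: 61.6
```

```bash
python3 m.py
```

```text
turned 0.9564 Mz 0.17 F [-1.8  2.6  6. ] t 15.5
```

Call:
{"api": "send_rows", "payload": {"moves": [{"gripper": 0,"travel": [0,0,0],"yaw": 0.012}]}}

```text
clock: 15.6
ee_pos: [0.571, 0.091, 0.1185]
tcp_rot: [1.32, 2.851, 0.004]
force: [-2.0, 0.8, 7.3]
gripper_width: 0.0508
finger_force: 61.6
```

```bash
python3 m.py
```

```text
turned 0.9621 Mz 0.225 F [-2.   0.8  7.3] t 15.6
```

```bash
python3 -c "
from h import *
im=shot('side','pics/s5.png')
a=im[160:220,180:260,::-1]; cv2.imwrite('pics/s5c.png',cv2.resize(a,None,fx=8,fy=8,interpolation=cv2.INTER_CUBIC))"
```

```text
(no output)
```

View pics/s5c.png

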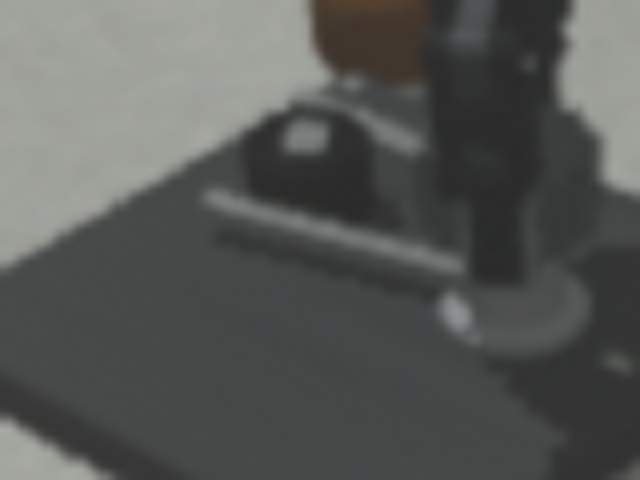

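The bar now lies at the mount: it runs from px (205,195) to (460,268), with the mount at (310,165). The mount isn't loaded against the fence yet, so I'll keep creeping.

Call:
{"api": "send_rows", "payload": {"moves": [{"gripper": 0,"travel": [0,0,0],"yaw": 0.012}]}}

```text
clock: 15.75
ee_pos: [0.571, 0.0911, 0.1185]
tcp_rot: [-1.329, -2.847, -0.004]
force: [-2.7, 2.4, 6.8]
gripper_width: 0.051
finger_force: 61.6
```

```bash
python3 m.py
```

```text
turned 0.968 Mz 0.244 F [-2.7  2.4  6.8] t 15.75
```

Call:
{"api": "send_rows", "payload": {"moves": [{"gripper": 0,"travel": [0,0,0],"yaw": 0.012}]}}

```text
clock: 15.85
ee_pos: [0.571, 0.091, 0.1185]
tcp_rot: [-1.337, -2.843, -0.004]
force: [-2.0, 1.9, 5.9]
gripper_width: 0.0508
finger_force: 61.6
```

```bash
python3 m.py
```

```text
turned 0.9741 Mz 0.264 F [-2.   1.9  5.9] t 15.85
```

Call:
{"api": "send_rows", "payload": {"moves": [{"gripper": 0,"travel": [0,0,0],"yaw": 0.012}]}}

```text
clock: 15.95
ee_pos: [0.571, 0.091, 0.1185]
tcp_rot: [-1.346, -2.839, -0.004]
force: [-1.5, 2.1, 6.7]
gripper_width: 0.0508
finger_force: 61.6
```

```bash
python3 m.py
```

```text
turned 0.9802 Mz 0.204 F [-1.5  2.1  6.7] t 15.95
```

Call:
{"api": "send_rows", "payload": {"moves": [{"gripper": 0,"travel": [0,0,0],"yaw": 0.012}]}}

```text
clock: 16.05
ee_pos: [0.571, 0.091, 0.1185]
tcp_rot: [-1.354, -2.835, -0.004]
force: [-1.7, 1.7, 7.3]
gripper_width: 0.051
finger_force: 61.6
```

```bash
python3 m.py
```

```text
turned 0.9861 Mz 0.295 F [-1.7  1.7  7.3] t 16.05
```

Call:
{"api": "send_rows", "payload": {"moves": [{"gripper": 0,"travel": [0,0,0],"yaw": 0.012}]}}

```text
clock: 16.15
ee_pos: [0.571, 0.0911, 0.1185]
tcp_rot: [-1.362, -2.831, -0.004]
force: [-2.4, 0.5, 6.9]
gripper_width: 0.051
finger_force: 61.6
```

```bash
python3 m.py
```

```text
turned 0.9918 Mz 0.346 F [-2.4  0.5  6.9] t 16.15
```

Call:
{"api": "send_rows", "payload": {"moves": [{"gripper": 0,"travel": [0,0,0],"yaw": 0.012}]}}

```text
clock: 16.25
ee_pos: [0.571, 0.0911, 0.1185]
tcp_rot: [-1.369, -2.827, -0.003]
force: [-1.3, 0.9, 7.5]
gripper_width: 0.0505
finger_force: 61.6
```

```bash
python3 m.py
```

```text
turned 0.9965 Mz 0.578 F [-1.3  0.9  7.5] t 16.25
```

Call:
{"api": "send_rows", "payload": {"moves": [{"gripper": 0,"travel": [0,0,0],"yaw": 0.006}]}}

```text
clock: 16.35
ee_pos: [0.571, 0.0911, 0.1185]
tcp_rot: [1.372, 2.826, 0.003]
force: [-1.3, 1.0, 6.8]
gripper_width: 0.0512
finger_force: 61.6
```

```bash
python3 m.py
```

```text
turned 0.9983 Mz 0.746 F [-1.3  1.   6.8] t 16.35
```

That gives 0.746 N m, so about 6 N at the finger. I'll release and rise straight up.

Call:
{"api": "send_rows", "payload": {"moves": [{"gripper": -0.7,"travel": [0,0,0],"yaw": 0},{"gripper": -0.7,"travel": [0,0,0],"yaw": 0},{"gripper": -0.7,"travel": [0,0,0],"yaw": 0},{"gripper": -0.7,"travel": [0,0,0],"yaw": 0},{"gripper": -0.7,"travel": [0,0,-0.05],"yaw": 0},{"gripper": -0.7,"travel": [0,0,-0.1],"yaw": 0},{"gripper": -0.7,"travel": [0,0,-0.12],"yaw": 0},{"gripper": -0.7,"travel": [0,0,-0.12],"yaw": 0},{"gripper": -0.7,"travel": [0.08,0.08,0],"yaw": 0},{"gripper": -0.7,"travel": [0.08,0.08,0],"yaw": 0},{"gripper": -0.7,"travel": [0.08,0.08,0],"yaw": 0},{"gripper": -0.7,"travel": [0.08,0.08,0],"yaw": 0},{"gripper": -0.7,"travel": [0.08,0.08,0],"yaw": 0},{"gripper": -0.7,"travel": [0.08,0.08,0],"yaw": 0},{"gripper": -0.7,"travel": [0.08,0.08,0],"yaw": 0},{"gripper": -0.7,"travel": [0,0,0],"yaw": 0}]}}

```text
clock: 17.95
ee_pos: [0.6075, 0.4147, 0.2716]
tcp_rot: [-1.361, -2.828, -0.008]
force: [-1.1, -0.2, -1.1]
gripper_width: 0.0727
finger_force: 0.0
```

```bash
python3 -c "
from h import *
to(.571,.0913,.117)
im=shot('top','pics/t3.png'); env.capture('side')
for c in ('side','top'): print([(np.round(d['centre'],4),round(d['score'],2)) for d in env.place_of('inner_pointer',c)],[(np.round(d['centre'],4),round(d['score'],2)) for d in env.place_of('mount',c)])
a=im[155:255,172:277,::-1]; cv2.imwrite('pics/t3c.png',cv2.resize(a,None,fx=5,fy=5,interpolation=cv2.INTER_CUBIC))"
```

```text
t 17.95 ee [0.6075 0.4147 0.2716] ydeg 38.59 zax [-0.001  0.006 -1.   ] w 0.0727 ff 0.0 F [-1.1 -0.2 -1.1] M [0.02 0.09 0.  ]
q [-0.99  0.69  0.53  1.62 -0.42  0.94  0.37]
tool d m [-0.2307 -0.2307  0.1527] units [-0.5768 -0.5768  0.3818] 
[(array([0.5878, 0.0946, 0.0916]), 0.58)] [(array([ 0.5538, -0.0405, -0.0021]), 0.73), (array([0.567 , 0.1813, 0.0203]), 0.52)]
[(array([0.5889, 0.0904, 0.0902]), 0.67)] [(array([ 0.5542, -0.0438, -0.0014]), 0.81), (array([0.5647, 0.1809, 0.0189]), 0.7)]
```

View pics/t3c.png

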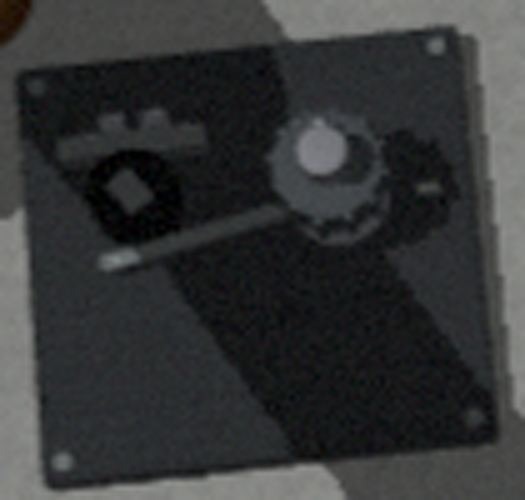

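The mount at px (133,195) is clamped between the fence and the finger. The inner pointer at (319,122) is where it was at the start.

```bash
python3 -c "
from plant import env
print(env.job_done())"
```

```text
the job is handed in; nothing more can be done
None
```

I stood the largest mount in front of the middle of the fence and clamped it, turning only the outer ring to about 6 N at the finger (from wrist torque); the last picture shows it still clamped after release and the inner pointer unmoved, and the job was handed in at about 18 s with no verdict returned.

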